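# Snap the hook-and-clip lid on to the pantry tub

### The arm

A 6-joint arm with a two-finger parallel gripper is mounted at the origin on the work surface. World frame = base frame: x ahead of the robot, y to its left, z up, the work surface at z = 0. Lengths are in m, angles in rad, forces in N, time in s.
With the tool pointing down it reaches from about 0.375 to 0.9 m from the base axis. Payload 3.1 kg.
Tool frame: the origin (TCP) lies on the centre line of the jaws, within the pads' length; the fingertips stand 22 mm ahead of it and the grasp point (between the pads) lies 3 mm ahead of it; z points along the fingers, y is the line along which they close (so a half turn about z gives the same grasp; the last joint's range is limited). The gripper opens to 85 mm and grips with 20 to 120 N. Pads are 22 mm wide; open, the fingers measure 114 mm over their backs; the gripper's body (76 mm by 85 mm) begins 54 mm behind the grasp point. The pads swing forward as they close: fully open they stand 13 mm farther back than shut.
Start: joints at [1.036, 0.527, 1.433, -0, 1.181, -0.178], TCP at [0.218, 0.586, 0.253] pointing down, gripper open.
Joint ranges: [-3.08, 3.08], [-0.75, 2.2], [0.22, 2.44], [-1.43, 4.57], [0, 2.65], [-2.85, 2.85]. Speed limits (rad/s): [2.79, 2.79, 3.14, 3.14, 3.14, 3.14].

### API

Orientations are given as a unit quaternion [x, y, z, w].
In Python, from station import sense, eyes, job gives the robot as it stands.
- The arm moves only by the shell command python3 -m pendant 'ROWS' [FORCE]. ROWS is a JSON object whose key "segments" holds a list of rows, 1 to 20 of them, each of 5 numbers: dx, dy, dz in a scale on which 1.0 is 0.6 m, then a turn about the tool's z in parts of the range, where 1.0 means 90 degrees, then the opening from 0.0 (shut) to 1.0 (fully open); each row is the pose to reach, as a shift and turn from the pose commanded when the command began, along the tool's axes at that moment; what a row does not reach only later rows make up. A row lasts 1/10 s, in which the tool goes at most 0.05 m and 0.15 rad, less where a joint would pass 70% of its speed; a pose out of reach is approached as far as the arm can. The fingers move at their own pace and stop on an object; FORCE is the grip in N (left out, the last holds). Time passes only in rows, so rows that do not move let the fingers close. It prints the time, the measured TCP pose, the force, the opening and the grip force at its end. Shift and turn numbers lie between -1 and 1, and a call with a number outside is refused. Input that does not fit is refused with a message, and nothing moves.
- sense(): the state, without advancing time (a new reading comes with each control period).
- eyes.snapshot(name): name is "scene" or "top" or "wrist"; returns a dict with "pixels" (420x560x3 uint8, red, green, blue), "range_z" (420x560 float32, m along the optical axis (not along the pixel's ray), 0 where there is no reading), "fov_y" (degrees; the focal length in pixels is half the picture's height over the tangent of half this angle, whatever the lens; pixels are square), "cx", "cy" (the principal point, pixels), "k1" (the pictures are not rectified: a ray, as slopes to the right and down, at radius r is drawn at 1 + k1 r^2 times it, then the intrinsics apply), "R" (3x3) and "t" (3): a world point X has camera coordinates R X + t; the wrist camera has in their place "hand_eye" (4x4, takes a point from camera to tool coordinates, whose origin is the TCP and whose axes are the flange's). Camera axes: x right, y down, z forward; pixel columns grow to the right and rows downward; lengths in m; the calibration is good to about 2 mm. A picture is of the moment at which its call begins: read the wrist's pose just before it.
- job.sign_off(): hands the job in; it is judged then, once.
The state is a dict: "t": time; "q": joint angles; "qd": joint speeds; "tau": joint torques, N m; "tcp_pos": TCP position; "tool_rot": TCP orientation; "force": force on the tool from outside, world axes, zero at the start; "ft_torque": the same for the moment, N m; "finger_gap": opening from 0.0 (shut) to 1.0 (fully open); "gripper_force": force on a finger pad.
Only numpy, scipy, OpenCV 4.12 (cv2) and the standard library are available. Lean on these libraries where they do the work, as an engineer would, in place of code of your own. Each camera call takes 0.05 s, during which the arm holds its last target. There are 200 camera calls.

### The job

Close the white rectangular storage tub with its own lid: hook the lid's two tongues under the tub's two catches, then press the opposite edge down until both clips have snapped over it and the lid is fully home. Press no harder than it needs: the tray under the tub has rubber feet that must not be squashed (35 N at most). Leave the other things on the counter where they are.

Things in the scene. Friction and masses are not known exactly. Their poses are not given: they have to be found in the camera images.
- tub: White rectangular food tub standing in the wooden tray on its soft liner, a smaller grey tub nested inside. Origin: centre of the underside; z up. Outer 130 mm along x, 180 along y; walls 5 mm; open top, rim at z = 75 mm. It cannot shift sideways, but a push down of over some 3 N sinks it into the liner and it stays sunk: by 1 to 16 mm (it varies), then it is solid.
- tray (a joint): Wooden tray under the tub, 150 x 200 mm, on four rubber feet, held to the counter. Value: how far the feet are squashed, in m: 0 at rest, about 0.001 m for every 18 N of downward push on the tub. It must stay below 0.002 m (about 35 N).
- lid: White rectangular lid, about 0.13 kg, lying flat. Origin: centre of the plate's underside, 8 mm over the counter at the start; closed: at z = 75 mm in the tub's frame, axes along the tub's. Plate 5 mm thick, x -64 to +60, y +-90 mm. Grip bar on top in the middle: 16 mm in x, 60 in y, top 27 mm above the origin. Two ribs below, 8 mm deep, fit between the tub's y sides with 5 mm play.
- tub_catch_left (a point): Rigid catch on the tub's +x wall, 34 mm wide; this point lies at rim height under the edge of its lip (tub frame 64, +45, 75 mm). The lip reaches from x = 79 in to x = 64 mm, underside 9 mm and top 13.5 mm above the rim; the slot is closed behind at x = 74 mm. Tilt the lid about 0.2 rad, tongues low, and slide them under. Axes as the tub.
- clip_left (a joint): Sprung clip on the tub's -x wall at y = +50 mm, 26 mm wide: 0 at rest or snapped, up to 0.009 m pushed outward (tub -x). Nose over the lid's edge to x = -59 mm, 6 to 9 mm above the rim; over it a ramp leaning out to x = -66, 22 mm above the rim. Spring 1.8 N at rest plus 600 N/m: pressing at lid_press_left takes some 8 to 18 N until it snaps, then the lid stops on the rim.
- lid_tongue_left (a point): Underside of the tip of the lid's tongue (lid frame 72.5, +45, 0 mm); the tongue is 24 mm wide, 4 mm thick and sticks 12.5 mm out of the plate's +x edge. Axes as the lid.
- lid_press_left (a point): Point on the lid's top face in line with the clip, to press on (lid frame -36, +50, 5 mm); closed, it is 80 mm above the tub's underside. Axes as the lid.
- tub_catch_right (a point): Rigid catch on the tub's +x wall, 34 mm wide; this point lies at rim height under the edge of its lip (tub frame 64, -45, 75 mm). The lip reaches from x = 79 in to x = 64 mm, underside 9 mm and top 13.5 mm above the rim; the slot is closed behind at x = 74 mm. Tilt the lid about 0.2 rad, tongues low, and slide them under. Axes as the tub.
- clip_right (a joint): Sprung clip on the tub's -x wall at y = -50 mm, 26 mm wide: 0 at rest or snapped, up to 0.009 m pushed outward (tub -x). Nose over the lid's edge to x = -59 mm, 6 to 9 mm above the rim; over it a ramp leaning out to x = -66, 22 mm above the rim. Spring 1.8 N at rest plus 600 N/m: pressing at lid_press_right takes some 8 to 18 N until it snaps, then the lid stops on the rim.
- lid_tongue_right (a point): Underside of the tip of the lid's tongue (lid frame 72.5, -45, 0 mm); the tongue is 24 mm wide, 4 mm thick and sticks 12.5 mm out of the plate's +x edge. Axes as the lid.
- lid_press_right (a point): Point on the lid's top face in line with the clip, to press on (lid frame -36, -50, 5 mm); closed, it is 80 mm above the tub's underside. Axes as the lid.
- spoon: wooden spoon about 200 mm long, lying; bystander; origin under it
- spice_jar: small amber spice jar, 42 mm across, 68 mm tall; bystander; origin centre of its underside
- round_lid: round white lid, 90 mm across, 20 mm tall with its knob; belongs to something else; bystander; origin centre of its underside
- mug: white mug, 80 mm across, 90 mm tall; bystander; origin centre of its underside
- plain_tub: plain open white tub 110 x 150 x 60 mm without catches or clips; bystander; origin centre of its underside
- bowl: white bowl 120 mm across, 50 mm tall; bystander; origin centre of its underside
- pepper_mill: wooden pepper mill 52 mm across, 120 mm tall; bystander; origin centre of its underside

How it is judged:
On the way:
1. both tongues are under the catches while the clip edge is still up (x of lid_tongue_left in the frame of tub between 0.067 and 0.0765 m and z of lid_tongue_left in the frame of tub between 0.072 and 0.0805 m and horizontal distance between lid_tongue_left and tub_catch_left below 0.0145 m and x of lid_tongue_right in the frame of tub between 0.067 and 0.0765 m and z of lid_tongue_right in the frame of tub between 0.072 and 0.0805 m and horizontal distance between lid_tongue_right and tub_catch_right below 0.0145 m and z of lid_press_left in the frame of tub above 0.0845 m).
At the end, for the whole second after the job is handed in: Both tongue tips are under their own catches (3 to 12.5 mm past the lip's edge, less than 5.5 mm above the rim height), both press points are within 3 mm of their closed height (80 mm), both clips have sprung back (under 2 mm), and the lid is at rest and let go (x of lid_tongue_left in the frame of tub between 0.067 and 0.0765 m and z of lid_tongue_left in the frame of tub between 0.072 and 0.0805 m and horizontal distance between lid_tongue_left and tub_catch_left below 0.0145 m and x of lid_tongue_right in the frame of tub between 0.067 and 0.0765 m and z of lid_tongue_right in the frame of tub between 0.072 and 0.0805 m and horizontal distance between lid_tongue_right and tub_catch_right below 0.0145 m and z of each of lid_press_left, lid_press_right in the frame of tub below 0.083 m and value of joint each of clip_left, clip_right below 0.002 m and linear speed of lid below 0.02 m/s and angular speed of lid below 0.1 rad/s); the robot touches nothing.
It fails at once if the tub is pressed so hard that the tray's feet are squashed by 2 mm (about 35 N) (value of joint tray above 0.002 m).
It fails at once if another thing on the counter is moved more than 40 mm (distance of any of spoon, spice_jar, round_lid, mug, plain_tub, bowl, pepper_mill from where it was at the start of the episode above 0.04 m).
It fails at once if another thing on the counter is tipped over (angle between any of spice_jar, round_lid, mug, plain_tub, bowl, pepper_mill's own z axis and vertical above 0.6 rad).
It also fails if it takes over 48 s, if anything falls off the work surface, if the arm or the gripper's body presses on something with over 40 N, if the wrist force passes 120 N, or if a joint passes its speed limit or range.

## Working session

There is one attempt and no reset: what is moved stays moved. The work goes in short steps, Python scripts to look and compute and a shell command to move; the robot and the scene stay as the last step left them, time stands still between calls to the robot, and variables do not carry over. Pictures are saved under pics/ and viewed, at most 10 in all, crops included, and the job is handed in when it is done.

```bash
ls; mkdir -p pics
python3 - <<'E'
from station import sense,eyes
import cv2,numpy as np
s=sense();print(s)
for n in ("top","scene"):
    d=eyes.snapshot(n);cv2.imwrite(f"pics/{n}0.png",d["pixels"][:,:,::-1]);np.savez(f"{n}0.npz",**d)
    print(n,{k:v for k,v in d.items() if k not in("pixels","range_z")})
E
```

```text
pics
{'t': 0.0, 'q': array([ 1.03647394e+00,  5.28479662e-01,  1.43391118e+00,  1.09247349e-05,
        1.18140964e+00, -1.78460062e-01]), 'qd': array([-8.04930394e-05, -3.64062682e-03, -2.37015685e-04, -1.74177722e-03,
        4.14476584e-04, -3.66109825e-04]), 'tau': array([-7.29956878e-05, -4.42351019e+01, -1.78029871e+01, -2.95312102e-04,
        8.43599351e-03,  2.86845619e-06]), 'tcp_pos': array([0.21734572, 0.58527019, 0.25232246]), 'tool_rot': array([ 1.76995720e-01,  9.84211002e-01, -1.03278500e-03, -3.89883698e-04]), 'force': array([0.9170504 , 0.10767451, 0.2416269 ]), 'ft_torque': array([0.00449063, 0.01655787, 0.04718414]), 'gripper_force': 0.0, 'finger_gap': 0.9980153823887329}
top {'fov_y': 45.3476502501895, 'cx': 278.43769728128393, 'cy': 204.6541492130342, 'k1': 0.0643350495024818, 'R': array([[ 0.01111133, -0.99980181,  0.01651898],
       [-0.98193633, -0.01403038, -0.18869075],
       [ 0.18888513, -0.01412398, -0.98189761]]), 't': array([-0.04521973,  0.57486601,  1.58468758])}
scene {'fov_y': 49.610508681534284, 'cx': 273.07791131771774, 'cy': 207.73276441758912, 'k1': -0.045114154621285554, 'R': array([[-0.67050628,  0.74188066, -0.00586664],
       [ 0.4445282 ,  0.39540525, -0.80377196],
       [-0.59398317, -0.54154204, -0.59490858]]), 't': array([ 0.39841079, -0.16544825,  1.63913732])}
```

View pictures.

View pics/top0.png

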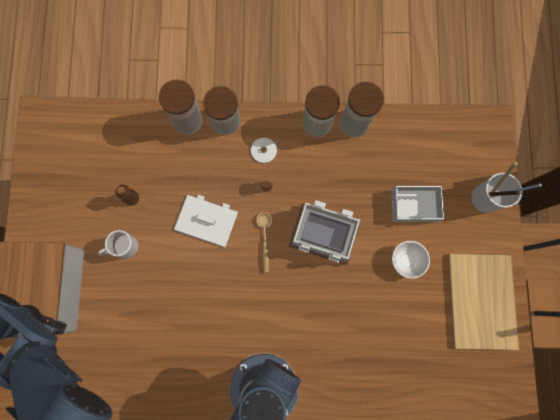

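View pics/scene0.png

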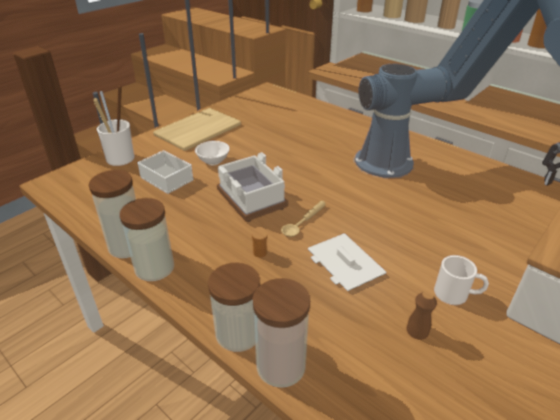

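```bash
cat > h.py <<'E'
import numpy as np,cv2
from scipy.spatial.transform import Rotation as Rt
def ray(d,u,v):
    h=d["pixels"].shape[0]; f=h/2/np.tan(np.radians(float(d["fov_y"]))/2)
    K=np.array([[f,0,d["cx"]],[0,f,d["cy"]],[0,0,1]],float)
    p=cv2.undistortPoints(np.array([[[u,v]]],float),K,np.array([d["k1"],0,0,0,0],float))[0,0]
    return np.array([p[0],p[1],1])
def pose(d):  # camera->world R, origin
    if "R" in d: return d["R"].T,-d["R"].T@d["t"]
    T=np.eye(4);T[:3,:3]=Rt.from_quat(d["rot"]).as_matrix();T[:3,3]=d["pos"];T=T@d["hand_eye"]
    return T[:3,:3],T[:3,3]
def atz(d,u,v,z):
    R,o=pose(d);r=R@ray(d,u,v);return o+r*(z-o[2])/r[2]
def atd(d,u,v):
    R,o=pose(d);return o+R@ray(d,u,v)*d["range_z"][int(round(v)),int(round(u))]
E
python3 - <<'E'
import numpy as np,cv2
im=cv2.imread("pics/top0.png")
a=cv2.resize(im[185:265,160:260],None,fx=4,fy=4,interpolation=cv2.INTER_CUBIC)
b=cv2.resize(im[185:265,280:380],None,fx=4,fy=4,interpolation=cv2.INTER_CUBIC)
cv2.imwrite("pics/crop.png",np.hstack([a,b]))
E
```

```text
(no output)
```

View pics/crop.png

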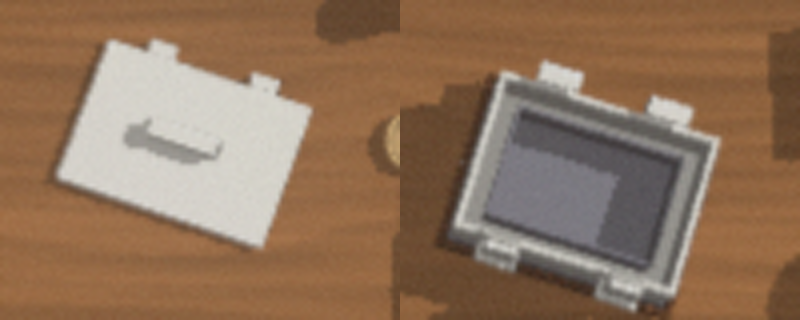

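Run:
```python
import numpy as np
from h import *
d=dict(np.load("top0.npz"))
def P(pts,ou,z): return np.array([atz(d,(u+.5)/4-.5+ou,(v+.5)/4-.5+185,z) for u,v in pts])
def rep(n,p): 
    print(n,p.mean(0).round(4)); TL,TR,BR,BL=p
    for a in (TR-TL,BR-BL): print(' y edge',np.linalg.norm(a).round(4),'yaw',np.arctan2(-a[1],-a[0])-np.pi/2)
    for a in (TL-BL,TR-BR): print(' x edge',np.linalg.norm(a).round(4),'yaw',np.arctan2(a[1],a[0]))
rep('lid',P([(110,40),(312,107),(263,247),(57,180)],160,.013))
for z in (.08,.095,.105): rep(f'tub{z}',P([(100,73),(319,138),(272,297),(55,225)],280,z))
L=[atd(d,u,v)[2] for u,v in [(190,215),(205,205),(220,230)]];print(L)
print([atd(d,280+u/4,185+v/4).round(3) for u,v in [(160,78),(270,112),(60,180),(160,265),(100,250),(220,290)]])
```

```text
lid [0.5271 0.2009 0.013 ]
 y edge 0.1784 yaw -0.31061717943787026
 y edge 0.179 yaw -0.30280358159124465
 x edge 0.1244 yaw -0.310058332968106
 x edge 0.123 yaw -0.30562953628236894
tub0.08 [ 0.4898 -0.1905  0.08  ]
 y edge 0.1823 yaw -0.2804121871062901
 y edge 0.1796 yaw -0.30835601652818245
 x edge 0.1282 yaw -0.2808207603464463
 x edge 0.1333 yaw -0.30164688731755657
tub0.095 [ 0.4877 -0.1889  0.095 ]
 y edge 0.1805 yaw -0.28041218710629034
 y edge 0.1779 yaw -0.30835601652818245
 x edge 0.127 yaw -0.28082076034644626
 x edge 0.132 yaw -0.3016468873175571
tub0.105 [ 0.4863 -0.1877  0.105 ]
 y edge 0.1794 yaw -0.2804121871062908
 y edge 0.1767 yaw -0.30835601652818245
 x edge 0.1262 yaw -0.2808207603464464
 x edge 0.1312 yaw -0.30164688731755745
[np.float64(0.01610150301557267), np.float64(0.011798571131250268), np.float64(0.012084144436692368)]
[array([ 0.566, -0.167,  0.117]), array([ 0.541, -0.254,  0.114]), array([ 0.498, -0.094,  0.015]), array([ 0.425, -0.172,  0.061]), array([ 0.431, -0.121,  0.103]), array([ 0.402, -0.216,  0.094])]
```

```bash
cat >> h.py <<'E'
def go(x,y,z,yaw=None):
    """shift in tool axes (from measured pose) to world TCP x,y,z; turn so that tool y lies along yaw+90deg"""
    from station import sense
    s=sense();R=Rt.from_quat(s["tool_rot"]).as_matrix()
    print("shift",(R.T@(np.array([x,y,z])-s["tcp_pos"])).round(4))
    if yaw is not None:
        a=np.arctan2(R[1,1],R[0,1])-(yaw+np.pi/2); print("turn",round((a+np.pi/2)%np.pi-np.pi/2,4))
E
python3 -c "
from h import *
go(.529-.0,.2003,.25,-.307)"
```

```text
shift [-0.4262 -0.2524  0.0028]
turn -0.0488
```

Units first: shifts go in shares of 0.6 m and turns go in shares of 90 degrees. So -0.426 m / 0.6 = -0.71, -0.25 m / 0.6 = -0.4167, -0.05 rad / 1.5708 = -0.0318.

```bash
python3 -m pendant '{"segments":[[-0.0833, -0.05, 0, -0.0318, 1], [-0.1667, -0.1, 0, -0.0318, 1], [-0.25, -0.15, 0, -0.0318, 1], [-0.3333, -0.2, 0, -0.0318, 1], [-0.4167, -0.25, 0, -0.0318, 1], [-0.5, -0.3, 0, -0.0318, 1], [-0.5833, -0.35, 0, -0.0318, 1], [-0.6667, -0.4, 0, -0.0318, 1], [-0.71, -0.42, 0, -0.0318, 1], [-0.71, -0.42, 0, -0.0318, 1], [-0.71, -0.42, 0, -0.0318, 1], [-0.71, -0.42, 0, -0.0318, 1], [-0.71, -0.42, 0, -0.0318, 1]]}' 30
python3 - <<'E'
from h import *
from station import sense,eyes
s=sense();d=eyes.snapshot("wrist");d["pos"]=s["tcp_pos"];d["rot"]=s["tool_rot"]
np.savez("w1.npz",**d);cv2.imwrite("pics/w1.png",d["pixels"][:,:,::-1])
print(d["hand_eye"].round(3),d["fov_y"],s["force"])
E
```

```text
t: 1.4
tcp_pos: [0.528, 0.2018, 0.2528]
tool_rot: [0.152, 0.988, -0.0, -0.001]
force: [-0.2, 0.3, 0.7]
finger_gap: 0.998
gripper_force: 0.0
[[-0.001 -0.964 -0.264  0.067]
 [ 1.    -0.001  0.    -0.   ]
 [-0.001 -0.264  0.964 -0.12 ]
 [ 0.     0.     0.     1.   ]] 67.93765165486101 [-0.19417051  0.32597548  0.66890811]
```

View pics/w1.png

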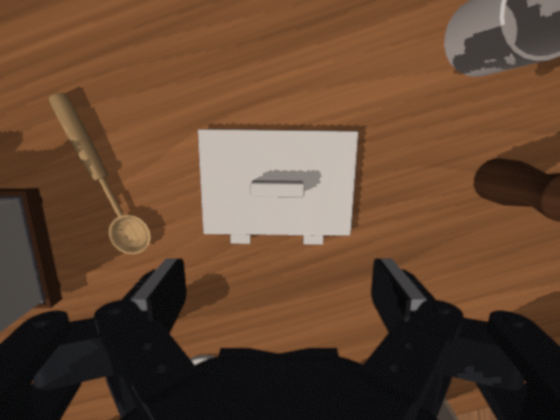

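Run:
```python
from h import *
d=dict(np.load("w1.npz"))
p=np.array([atz(d,u,v,.013) for u,v in [(357,130.5),(199,130),(203,235),(351,235)]]) # -x+y,-x-y,+x-y,+x+y
print(p.round(4),p.mean(0).round(4))
for a in (p[0]-p[1],p[3]-p[2]): print(np.linalg.norm(a),np.arctan2(-a[0],a[1]))
for a in (p[3]-p[0],p[2]-p[1]): print(np.linalg.norm(a),np.arctan2(a[1],a[0]))
b=np.array([atz(d,u,v,.035) for u,v in [(251,181.5),(303,181.5),(303,196),(251,196)]])
print(b.round(4),b.mean(0),np.linalg.norm(b[1]-b[0]),np.linalg.norm(b[2]-b[1]))
```

```text
[[0.4954 0.3043 0.013 ]
 [0.4416 0.1355 0.013 ]
 [0.5594 0.0947 0.013 ]
 [0.6141 0.2677 0.013 ]] [0.5276 0.2006 0.013 ]
0.17723382886590044 -0.3089427934539687
0.18137826502248677 -0.3058836804968894
0.12414457870374755 -0.2994157198577589
0.12472894866360291 -0.33268346481145855
[[0.5114 0.1753 0.035 ]
 [0.5286 0.2297 0.035 ]
 [0.5442 0.2251 0.035 ]
 [0.5268 0.17   0.035 ]] [0.52773022 0.20001413 0.035     ] 0.05707186189106837 0.016292218336349074
```

```bash
python3 -c "
from h import *
go(.529,.2000,.036,-.307)"
```

```text
shift [-0.0021 -0.0017  0.217 ]
turn 0.0027
```

Converted, 0.215 m / 0.6 = 0.3583, 0.21 m / 0.6 = 0.35.

```bash
python3 -m pendant '{"segments":[[-0.0033, -0.0025, 0.0833, 0, 1], [-0.0033, -0.0025, 0.1667, 0, 1], [-0.0033, -0.0025, 0.25, 0, 1], [-0.0033, -0.0025, 0.3167, 0, 1], [-0.0033, -0.0025, 0.3417, 0, 1], [-0.0033, -0.0025, 0.35, 0, 1], [-0.0033, -0.0025, 0.3583, 0, 1], [-0.0033, -0.0025, 0.3583, 0, 1]]}'; python3 -m pendant '{"segments":[[0, 0, 0.0033, 0, 1], [0, 0, 0.0067, 0, 1], [0, 0, 0.0067, 0, 1]]}'
```

```text
t: 2.25
tcp_pos: [0.5316, 0.1997, 0.0396]
tool_rot: [0.152, 0.988, 0.0, 0.001]
force: [0.3, -0.1, 0.0]
finger_gap: 1.006
gripper_force: 0.0
t: 2.55
tcp_pos: [0.5311, 0.1992, 0.035]
tool_rot: [0.152, 0.988, 0.0, 0.001]
force: [-0.3, -0.4, 0.7]
finger_gap: 1.001
gripper_force: 0.0
```

Converted, 0.001 m / 0.6 = 0.0017.

```bash
python3 -m pendant '{"segments":[[0, 0, 0.0017, 0, 0.6], [0, 0, 0.0017, 0, 0.6], [0, 0, 0.0017, 0, 0.6], [0, 0, 0.0017, 0, 0.6], [0, 0, 0.0017, 0, 0.6], [0, 0, 0.0017, 0, 0.6]]}' 22; python3 -m pendant '{"segments":[[0, 0, -0.05, 0, 0.6], [0, 0, -0.1167, 0, 0.6], [0, 0, -0.2, 0, 0.6], [0, 0, -0.2833, 0, 0.6], [0, 0, -0.35, 0, 0.6], [0, 0, -0.3667, 0, 0.6], [0, 0, -0.3667, 0, 0.6], [0, 0, -0.3667, 0, 0.6]]}'
```

```text
t: 3.15
tcp_pos: [0.5308, 0.1992, 0.0336]
tool_rot: [0.152, 0.988, 0.0, 0.0]
force: [-0.6, -0.7, 4.7]
finger_gap: 0.697
gripper_force: 24.6
t: 3.95
tcp_pos: [0.5292, 0.1989, 0.2513]
tool_rot: [0.152, 0.988, -0.001, -0.002]
force: [-0.8, -1.1, -2.2]
finger_gap: 0.698
gripper_force: 25.4
```

Run:
```python
from h import *
from station import sense,eyes
s=sense();d=eyes.snapshot("wrist");d["pos"]=s["tcp_pos"];d["rot"]=s["tool_rot"]
np.savez("w2.npz",**d);cv2.imwrite("pics/w2.png",d["pixels"][:,:,::-1])
go(.46,-.1805,.26,-.294)
```

```text
shift [-0.0484 -0.3826 -0.0086]
turn -0.0118
```

View pics/w2.png

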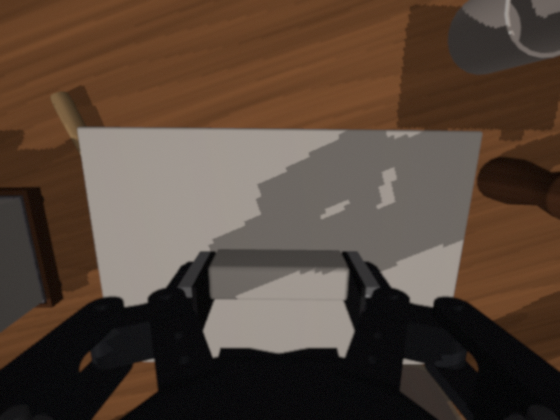

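```bash
cat >> h.py <<'E'
def cloud(d):
    R,o=pose(d);h,w=d["range_z"].shape
    f=h/2/np.tan(np.radians(float(d["fov_y"]))/2);K=np.array([[f,0,d["cx"]],[0,f,d["cy"]],[0,0,1]],float)
    uv=np.stack(np.meshgrid(np.arange(w),np.arange(h)),-1).reshape(-1,1,2).astype(float)
    n=cv2.undistortPoints(uv,K,np.array([d["k1"],0,0,0,0],float))[:,0]
    z=d["range_z"].reshape(-1,1);return (np.c_[n,np.ones(len(n))]*z)@R.T+o
E
python3 - <<'E'
from h import *
for n in ("top0","scene0"):
    c=cloud(dict(np.load(n+".npz")))
    yaw=-.294;A=np.array([[np.cos(yaw),np.sin(yaw)],[-np.sin(yaw),np.cos(yaw)]])
    q=(c[:,:2]-[.488,-.189])@A.T
    m=(abs(q[:,0])<.085)&(abs(q[:,1])<.1)
    h,e=np.histogram(c[m,2],bins=np.arange(0,.14,.005));print(n,dict(zip((e[:-1]*1000).round().astype(int),h)))
    rim=m&(c[:,2]>.088)&(c[:,2]<.107)
    r=cv2.minAreaRect((c[rim,:2]*1000).astype(np.float32));print(rim.sum(),r)
    hi=m&(c[:,2]>.11);Q=np.c_[q[hi],c[hi,2]]
    for sx in (1,-1):
        for sy in (1,-1):
            k=Q[(Q[:,0]*sx>0)&(Q[:,1]*sy>0)]
            if len(k): print(sx,sy,len(k),k.mean(0).round(4),k.min(0).round(4),k.max(0).round(4))
d=dict(np.load("w2.npz"));R,o=pose(d);c=cloud(d);s=Rt.from_quat(d["rot"]).as_matrix()
t=((c-d["pos"])@s).reshape(420,560,3)
for u,v in [(120,150),(170,160),(250,170),(400,180),(450,150),(440,250),(120,250),(280,230),(270,330)]: print(u,v,t[v,u].round(4))
E
```

```text
top0 {np.int64(0): np.int64(65), np.int64(5): np.int64(14), np.int64(10): np.int64(24), np.int64(15): np.int64(24), np.int64(20): np.int64(31), np.int64(25): np.int64(116), np.int64(30): np.int64(294), np.int64(35): np.int64(637), np.int64(40): np.int64(530), np.int64(45): np.int64(170), np.int64(50): np.int64(55), np.int64(55): np.int64(51), np.int64(60): np.int64(72), np.int64(65): np.int64(83), np.int64(70): np.int64(78), np.int64(75): np.int64(109), np.int64(80): np.int64(102), np.int64(85): np.int64(59), np.int64(90): np.int64(64), np.int64(95): np.int64(145), np.int64(100): np.int64(125), np.int64(105): np.int64(41), np.int64(110): np.int64(67), np.int64(115): np.int64(59), np.int64(120): np.int64(33), np.int64(125): np.int64(7), np.int64(130): np.int64(2), np.int64(135): np.int64(0)}
371 ((490.0794372558594, -190.24627685546875), (180.48861694335938, 157.1785888671875), 72.92121887207031)
1 1 45 [0.0713 0.0448 0.1146] [0.0637 0.0283 0.1103] [0.079  0.0614 0.1219]
1 -1 42 [ 0.0707 -0.0435  0.1148] [ 0.0635 -0.061   0.1102] [ 0.0792 -0.0282  0.1276]
-1 1 39 [-0.0683  0.0502  0.1
[... 991 characters left out ...]
146484375), (191.14210510253906, 156.9821014404297), 73.23373413085938)
1 1 47 [0.0707 0.0456 0.1145] [0.0617 0.0238 0.1111] [0.0785 0.0635 0.1175]
1 -1 39 [ 0.0711 -0.0444  0.1148] [ 0.0622 -0.064   0.1101] [ 0.0791 -0.0295  0.1183]
-1 1 53 [-0.0678  0.0521  0.119 ] [-0.0779  0.0365  0.1106] [-0.0578  0.0661  0.1264]
-1 -1 49 [-0.0682 -0.0485  0.1186] [-0.0773 -0.0674  0.1104] [-0.0588 -0.0351  0.1258]
120 150 [ 0.0566 -0.0715  0.0213]
170 160 [ 0.0521 -0.0493  0.0211]
250 170 [ 0.0474 -0.0133  0.0218]
400 180 [0.0428 0.0557 0.0214]
450 150 [0.0566 0.0762 0.0201]
440 250 [0.0086 0.0784 0.0203]
120 250 [ 0.0088 -0.0773  0.0201]
280 230 [0.0187 0.0004 0.021 ]
270 330 [-0.0372 -0.0048  0.0215]
```

Run:
```python
from h import *
d=dict(np.load("w2.npz"));H=d["hand_eye"]
def T(u,v,z):
    r=H[:3,:3]@ray(d,u,v);o=H[:3,3];return (o+r*(z-o[2])/r[2]).round(4)
for u,v in [(80,128.5),(280,129.5),(480,132),(130,363.5),(430,363.5)]: print(T(u,v,.0212))
go(.4876-.014*.957,-.1882+.014*.29,.252,-.294)
```

```text
[ 0.066  -0.088   0.0212]
[0.0653 0.0004 0.0212]
[0.0644 0.0891 0.0212]
[-0.0586 -0.0818  0.0212]
[-0.0588  0.0828  0.0212]
shift [-0.0631 -0.3818 -0.0006]
turn -0.0118
```

Converted, -0.382 m / 0.6 = -0.6367, -0.13 m / 0.6 = -0.2167, -0.016 rad / 1.5708 = -0.0102.

```bash
python3 -m pendant '{"segments":[[-0.0133, -0.0667, 0, -0.0102, 0.6], [-0.025, -0.1417, 0, -0.0102, 0.6], [-0.0383, -0.2167, 0, -0.0102, 0.6], [-0.05, -0.2917, 0, -0.0102, 0.6], [-0.0633, -0.3667, 0, -0.0102, 0.6], [-0.075, -0.4417, 0, -0.0102, 0.6], [-0.0883, -0.5167, 0, -0.0102, 0.6], [-0.1, -0.5833, 0, -0.0102, 0.6], [-0.1083, -0.625, 0, -0.0102, 0.6], [-0.109, -0.6367, 0, -0.0102, 0.6], [-0.109, -0.6367, 0, -0.0102, 0.6], [-0.109, -0.6367, 0, -0.0102, 0.6], [-0.109, -0.6367, 0, -0.0102, 0.6]]}'
python3 - <<'E'
from h import *
from station import sense
c,s=np.cos(-.294),np.sin(-.294)
x,y=-.0117,-.0005
go(.4876+c*x-s*y,-.1882+s*x+c*y,.153,-.289);print(sense()["force"])
E
```

```text
t: 5.3
tcp_pos: [0.4778, -0.1831, 0.2527]
tool_rot: [0.144, 0.99, 0.001, -0.001]
force: [0.1, 0.3, -1.7]
finger_gap: 0.698
gripper_force: 25.5
shift [ 0.0007 -0.0026  0.0997]
turn 0.0009
[ 0.0714844   0.30482596 -1.65769502]
```

Converted, 0.097 m / 0.6 = 0.1617, 0.09 m / 0.6 = 0.15.

```bash
python3 -m pendant '{"segments":[[0.0012, -0.0042, 0.0667, 0, 0.6], [0.0012, -0.0042, 0.125, 0, 0.6], [0.0012, -0.0042, 0.15, 0, 0.6], [0.0012, -0.0042, 0.1617, 0, 0.6], [0.0012, -0.0042, 0.1617, 0, 0.6], [0.0012, -0.0042, 0.1617, 0, 0.6]]}'; python3 -c "
from h import *
from station import sense
c,s=np.cos(-.294),np.sin(-.294)
x,y=-.0117,-.0005
go(.4876+c*x-s*y,-.1882+s*x+c*y,.153,-.289)"
python3 -m pendant '{"segments":[[0, 0, 0.0033, 0, 0.6], [0, 0, 0.0067, 0, 0.6], [0, 0, 0.01, 0, 0.6], [0, 0, 0.01, 0, 0.6]]}'; python3 -m pendant '{"segments":[[0, 0, 0.0017, 0, 0.6], [0, 0, 0.0033, 0, 0.6], [0, 0, 0.0033, 0, 0.6]]}'
```

```text
t: 5.9
tcp_pos: [0.4774, -0.1868, 0.1571]
tool_rot: [0.144, 0.99, -0.0, 0.001]
force: [0.0, -0.3, -2.3]
finger_gap: 0.695
gripper_force: 25.4
shift [0.0016 0.0011 0.0041]
turn 0.0002
t: 6.3
tcp_pos: [0.4766, -0.187, 0.1503]
tool_rot: [0.144, 0.99, -0.0, 0.0]
force: [-0.8, 0.0, -1.6]
finger_gap: 0.696
gripper_force: 25.4
t: 6.6
tcp_pos: [0.4766, -0.187, 0.1482]
tool_rot: [0.144, 0.99, 0.0, -0.0]
force: [0.7, -0.2, -1.8]
finger_gap: 0.694
gripper_force: 25.4
```

Converted, 0.002 m / 0.6 = 0.0033, 0.001 m / 0.6 = 0.0017.

```bash
python3 -m pendant '{"segments":[[0, 0, 0.0017, 0, 0.6], [0, 0, 0.0033, 0, 0.6], [0, 0, 0.0033, 0, 0.6]]}'; python3 -m pendant '{"segments":[[0, 0, 0.0017, 0, 0.6], [0, 0, 0.0033, 0, 0.6], [0, 0, 0.0033, 0, 0.6]]}';  python3 -m pendant '{"segments":[[0, 0, 0.0017, 0, 0.6], [0, 0, 0.0017, 0, 0.6]]}'
python3 - <<'E'
from h import *
from station import sense,eyes
s=sense();d=eyes.snapshot("wrist");d["pos"]=s["tcp_pos"];d["rot"]=s["tool_rot"];np.savez("w3.npz",**d)
t=((cloud(d)-d["pos"])@Rt.from_quat(d["rot"]).as_matrix()).reshape(420,560,3)
for u,v in [(120,150),(170,160),(400,180),(450,150),(440,250),(120,250),(280,230),(270,330)]: print(u,v,t[v,u].round(4))
E
```

```text
t: 6.9
tcp_pos: [0.4768, -0.187, 0.1464]
tool_rot: [0.144, 0.99, -0.0, 0.0]
force: [0.8, 0.1, 2.0]
finger_gap: 0.694
gripper_force: 25.7
t: 7.2
tcp_pos: [0.4768, -0.187, 0.1443]
tool_rot: [0.144, 0.99, -0.0, 0.0]
force: [0.6, -0.1, 0.1]
finger_gap: 0.696
gripper_force: 25.7
t: 7.4
tcp_pos: [0.4768, -0.187, 0.1432]
tool_rot: [0.144, 0.99, -0.0, 0.0]
force: [-0.4, -0.5, 0.5]
finger_gap: 0.695
gripper_force: 25.7
120 150 [ 0.0567 -0.0709  0.0201]
170 160 [ 0.0523 -0.0486  0.0193]
400 180 [0.043  0.0554 0.0206]
450 150 [0.0566 0.0759 0.0196]
440 250 [0.0085 0.0785 0.0205]
120 250 [ 0.0083 -0.0781  0.0214]
280 230 [0.0187 0.0004 0.0212]
270 330 [-0.0365 -0.0048  0.0205]
```

```bash
cat > tilt.py <<'E'
from h import *
from station import sense,eyes
s=sense();d=eyes.snapshot("wrist");d["pos"]=s["tcp_pos"];d["rot"]=s["tool_rot"];np.savez("w3.npz",**d)
t=((cloud(d)-d["pos"])@Rt.from_quat(d["rot"]).as_matrix())
m=(abs(t[:,1])<.08)&(abs(t[:,1])>.045)&(t[:,0]>-.03)&(t[:,0]<.055)&(t[:,2]>.005)&(t[:,2]<.035)
p=t[m];A=np.c_[p[:,:2],np.ones(len(p))]
for _ in range(3):
    k=np.linalg.lstsq(A,p[:,2],rcond=None)[0];g=abs(A@k-p[:,2])<.003;A,p=A[g],p[g]
print("plate slope tool x,y, z0:",k.round(4),len(p),"tcp",s["tcp_pos"].round(4),"F",s["force"].round(1))
E
python3 tilt.py;  python3 -m pendant '{"segments":[[0, 0, 0.0017, 0, 0.6], [0, 0, 0.0033, 0, 0.6], [0, 0, 0.0033, 0, 0.6]]}' 20; python3 -m pendant '{"segments":[[0, 0, 0.0017, 0, 0.6], [0, 0, 0.0033, 0, 0.6], [0, 0, 0.0033, 0, 0.6]]}'; python3 tilt.py
```

```text
plate slope tool x,y, z0: [-0.0052 -0.0006  0.0207] 19866 tcp [ 0.4767 -0.187   0.1433] F [ 0.7 -0.2  0.3]
t: 7.8
tcp_pos: [0.4768, -0.187, 0.1412]
tool_rot: [0.144, 0.99, -0.0, 0.0]
force: [1.0, -0.7, 0.3]
finger_gap: 0.696
gripper_force: 25.7
t: 8.1
tcp_pos: [0.4767, -0.187, 0.1392]
tool_rot: [0.144, 0.99, -0.0, 0.0]
force: [1.1, -0.2, 1.1]
finger_gap: 0.698
gripper_force: 25.7
plate slope tool x,y, z0: [-0.0051 -0.0006  0.0207] 19841 tcp [ 0.4767 -0.187   0.1392] F [ 1.1 -0.2  1.1]
```

```bash
python3 -m pendant '{"segments":[[0, 0, 0.0017, 0, 0.6], [0, 0, 0.0033, 0, 0.6], [0, 0, 0.0033, 0, 0.6]]}' ; python3 -m pendant '{"segments":[[0, 0, 0.0017, 0, 0.6], [0, 0, 0.0033, 0, 0.6], [0, 0, 0.0033, 0, 0.6]]}'; python3 -m pendant '{"segments":[[0, 0, 0.0017, 0, 0.6], [0, 0, 0.0033, 0, 0.6], [0, 0, 0.0033, 0, 0.6]]}';python3 tilt.py
```

```text
t: 8.45
tcp_pos: [0.4769, -0.1871, 0.1374]
tool_rot: [0.144, 0.99, -0.0, 0.0]
force: [0.9, -0.1, 1.7]
finger_gap: 0.696
gripper_force: 25.9
t: 8.75
tcp_pos: [0.4773, -0.1872, 0.1355]
tool_rot: [0.145, 0.989, -0.0, 0.001]
force: [2.7, 0.9, 3.3]
finger_gap: 0.696
gripper_force: 26.1
t: 9.05
tcp_pos: [0.4771, -0.1872, 0.1334]
tool_rot: [0.144, 0.99, -0.0, 0.001]
force: [3.3, -0.6, 4.1]
finger_gap: 0.699
gripper_force: 26.2
plate slope tool x,y, z0: [-0.0846 -0.0014  0.0207] 19914 tcp [ 0.4771 -0.1872  0.1334] F [ 3.3 -0.6  4.1]
```

Converted, 0.003 m / 0.6 = 0.005, 0.002 m / 0.6 = 0.0033.

```bash
python3 -m pendant '{"segments":[[0, 0, 0.0017, 0, 0.6], [0, 0, 0.0033, 0, 0.6], [0, 0, 0.005, 0, 0.6], [0, 0, 0.005, 0, 0.6]]}' ; python3 tilt.py; python3 -m pendant '{"segments":[[0, 0, 0.0017, 0, 0.6], [0, 0, 0.0033, 0, 0.6], [0, 0, 0.0033, 0, 0.6]]}';python3 tilt.py
```

```text
t: 9.5
tcp_pos: [0.4768, -0.1872, 0.1302]
tool_rot: [0.144, 0.99, -0.0, 0.0]
force: [3.7, -1.7, 3.6]
finger_gap: 0.696
gripper_force: 26.4
plate slope tool x,y, z0: [-0.1432 -0.0016  0.0207] 19914 tcp [ 0.4768 -0.1872  0.1302] F [ 3.7 -1.7  3.6]
t: 9.85
tcp_pos: [0.4768, -0.1871, 0.1283]
tool_rot: [0.144, 0.99, -0.0, 0.0]
force: [4.7, -2.0, 3.7]
finger_gap: 0.702
gripper_force: 26.5
plate slope tool x,y, z0: [-0.1792 -0.0015  0.0208] 19966 tcp [ 0.4768 -0.1871  0.1283] F [ 4.7 -2.   3.7]
```

```bash
cat > tubz.py <<'E'
from h import *
import sys
from station import eyes
for n in ("top","scene"):
    d=eyes.snapshot(n);c=cloud(d);np.savez(n+"1.npz",**d)
    if n=="scene": cv2.imwrite(f"pics/s_{sys.argv[1]}.png",cv2.resize(d["pixels"][140:230,200:310,::-1],None,fx=6.5,fy=6.5,interpolation=cv2.INTER_CUBIC))
    yaw=-.294;A=np.array([[np.cos(yaw),np.sin(yaw)],[-np.sin(yaw),np.cos(yaw)]])
    q=(c[:,:2]-[.4876,-.1882])@A.T
    for nm,x0,x1,ys in (("catch",.066,.078,45),("clip",-.078,-.067,50),("tongue",.045,.0585,45),("lidedge -x",-.07,-.05,75),("catchedge",.07,.085,45)):
        for sy in (1,-1):
            m=(q[:,0]>x0)&(q[:,0]<x1)&(abs(q[:,1]-sy*ys/1000)<.010)&(c[:,2]>.06)&(c[:,2]<.16)
            print(n,nm,sy,m.sum(),np.percentile(c[m,2],[10,50,90]).round(4) if m.sum() else "", q[m,0].max().round(4) if m.sum() else "")
E
python3 tubz.py a
```

```text
top catch 1 11 [0.1    0.1057 0.1077] 0.0771
top catch -1 0  
top clip 1 0  
top clip -1 0  
top tongue 1 2 [0.0962 0.0971 0.0981] 0.0546
top tongue -1 0  
top lidedge -x 1 0  
top lidedge -x -1 10 [0.113  0.1144 0.1187] -0.0503
top catchedge 1 8 [0.1005 0.1061 0.1085] 0.0791
top catchedge -1 0  
scene catch 1 29 [0.0756 0.1045 0.1073] 0.0778
scene catch -1 27 [0.0797 0.1016 0.1067] 0.0779
scene clip 1 17 [0.1046 0.1201 0.1222] -0.067
scene clip -1 0  
scene tongue 1 22 [0.0912 0.096  0.0988] 0.0558
scene tongue -1 18 [0.0929 0.0976 0.0994] 0.0574
scene lidedge -x 1 44 [0.0844 0.1158 0.1193] -0.051
scene lidedge -x -1 5 [0.1191 0.1196 0.1203] -0.0586
scene catchedge 1 39 [0.0754 0.0962 0.1065] 0.0809
scene catchedge -1 33 [0.0779 0.0913 0.1055] 0.0805
```

View pics/s_a.png

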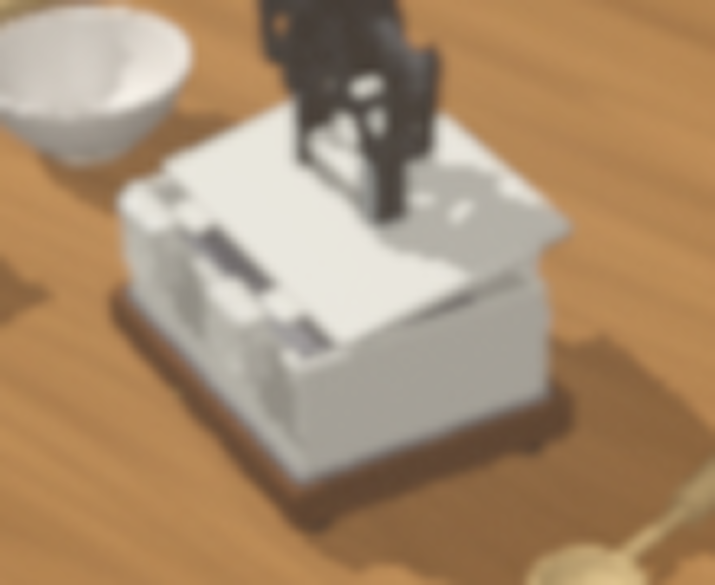

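Converted, -0.004 m / 0.6 = -0.0067, 0.0015 m / 0.6 = 0.0025.

```bash
python3 -m pendant '{"segments":[[0, 0.0008, -0.0033, 0, 0.6], [0, 0.0025, -0.0067, 0, 0.6], [0, 0.0025, -0.0067, 0, 0.6]]}'; python3 tilt.py; python3 -m pendant '{"segments":[[-0.0033, 0, 0, 0, 0.6], [-0.0067, 0, 0, 0, 0.6], [-0.01, 0, 0, 0, 0.6], [-0.01, 0, 0, 0, 0.6]]}'; python3 -m pendant '{"segments":[[-0.0033, 0, 0, 0, 0.6], [-0.0067, 0, 0, 0, 0.6], [-0.0083, 0, 0, 0, 0.6], [-0.0083, 0, 0, 0, 0.6]]}'; python3 tilt.py; python3 tubz.py b
```

```text
t: 10.3
tcp_pos: [0.4754, -0.1843, 0.1317]
tool_rot: [0.144, 0.99, 0.001, -0.002]
force: [1.2, 0.6, -1.5]
finger_gap: 0.697
gripper_force: 25.9
plate slope tool x,y, z0: [-0.1679 -0.0016  0.0208] 19932 tcp [ 0.4754 -0.1843  0.1317] F [ 1.2  0.6 -1.5]
t: 10.75
tcp_pos: [0.4833, -0.1875, 0.1323]
tool_rot: [0.144, 0.99, -0.0, 0.0]
force: [-0.7, -0.5, -1.3]
finger_gap: 0.699
gripper_force: 25.9
t: 11.15
tcp_pos: [0.4878, -0.1888, 0.1323]
tool_rot: [0.144, 0.99, -0.0, 0.0]
force: [0.8, 0.0, -1.1]
finger_gap: 0.695
gripper_force: 25.9
plate slope tool x,y, z0: [-0.1683 -0.0015  0.0208] 19955 tcp [ 0.4878 -0.1888  0.1323] F [ 0.8  0.  -1.1]
top catch 1 2 [0.0982 0.1004 0.1026] 0.0779
top catch -1 0  
top clip 1 0  
top clip -1 0  
top tongue 1 0  
top tongue -1 0  
top lidedge -x 1 0  
top lidedge -x -1 16 [0.1156 0.1226 0.1246] -0.0517
top catchedge 1 2 [0.0985 0.102  0.1055] 0.0791
top catchedge -1 0  
scene catch 1 26 [0.0775 0.103  0.1077] 0.0778
scene catch -1 34 [0.0767 0.1041 0.1073] 0.0779
scene clip 1 4 [0.087  0.0892 0.114 ] -0.0684
scene clip -1 0  
scene tongue 1 23 [0.0736 0.1033 0.1051] 0.0575
scene tongue -1 22 [0.1    0.1038 0.1066] 0.0585
scene lidedge -x 1 40 [0.0882 0.1208 0.1241] -0.051
scene lidedge -x -1 4 [0.1218 0.1227 0.1236] -0.0508
scene catchedge 1 37 [0.0758 0.0935 0.1061] 0.0802
scene catchedge -1 35 [0.0769 0.0949 0.1064] 0.0792
```

View pics/s_b.png

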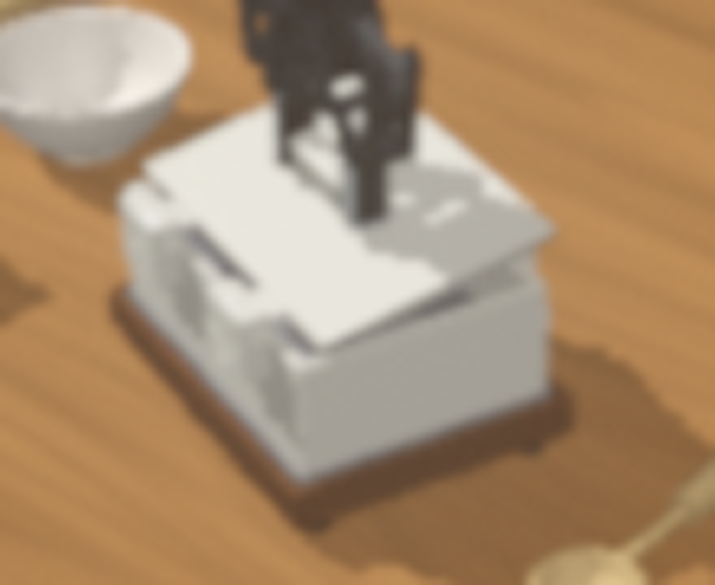

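Units first: shifts go in shares of 0.6 m and turns go in shares of 90 degrees. So 0.002 m / 0.6 = 0.0033, 0.001 m / 0.6 = 0.0017.

```bash
python3 -m pendant '{"segments":[[0, 0, 0.0017, 0, 0.6], [0, 0, 0.0033, 0, 0.6], [0, 0, 0.0033, 0, 0.6]]}'; python3 -m pendant '{"segments":[[-0.0017, 0, 0, 0, 0.6], [-0.0033, 0, 0, 0, 0.6], [-0.005, 0, 0, 0, 0.6], [-0.005, 0, 0, 0, 0.6]]}'; python3 tilt.py;  python3 -m pendant '{"segments":[[-0.0017, 0, 0, 0, 0.6], [-0.0033, 0, 0, 0, 0.6], [-0.0033, 0, 0, 0, 0.6]]}'; python3 tilt.py
```

```text
t: 11.6
tcp_pos: [0.4875, -0.1886, 0.1301]
tool_rot: [0.144, 0.99, 0.0, -0.0]
force: [0.0, 0.7, -1.2]
finger_gap: 0.696
gripper_force: 25.9
t: 12.0
tcp_pos: [0.4907, -0.1897, 0.1304]
tool_rot: [0.144, 0.99, -0.0, 0.0]
force: [-0.1, 1.0, -1.2]
finger_gap: 0.694
gripper_force: 25.9
plate slope tool x,y, z0: [-0.1679 -0.0015  0.0208] 19933 tcp [ 0.4907 -0.1897  0.1304] F [-0.1  1.  -1.2]
t: 12.35
tcp_pos: [0.4926, -0.1902, 0.1304]
tool_rot: [0.144, 0.99, -0.0, 0.0]
force: [-0.3, -0.4, -1.8]
finger_gap: 0.695
gripper_force: 25.9
plate slope tool x,y, z0: [-0.1678 -0.0015  0.0208] 19953 tcp [ 0.4926 -0.1902  0.1304] F [-0.3 -0.4 -1.8]
```

Converted, -0.001 m / 0.6 = -0.0017.

```bash
python3 -m pendant '{"segments":[[-0.0017, 0, 0, 0, 0.6], [-0.0017, 0, 0, 0, 0.6]]}'; python3 -m pendant '{"segments":[[-0.0017, 0, 0, 0, 0.6], [-0.0017, 0, 0, 0, 0.6]]}';  python3 -m pendant '{"segments":[[-0.0017, 0, 0, 0, 0.6], [-0.0017, 0, 0, 0, 0.6]]}'; python3 tilt.py; python3 tubz.py c|grep -v top
```

```text
t: 12.6
tcp_pos: [0.4935, -0.1905, 0.1303]
tool_rot: [0.144, 0.99, -0.0, 0.0]
force: [-0.5, 0.6, -1.0]
finger_gap: 0.697
gripper_force: 25.9
t: 12.8
tcp_pos: [0.4944, -0.1907, 0.1303]
tool_rot: [0.144, 0.99, -0.0, 0.0]
force: [-0.3, -0.3, -1.6]
finger_gap: 0.694
gripper_force: 25.9
t: 13.0
tcp_pos: [0.4947, -0.1907, 0.1302]
tool_rot: [0.144, 0.99, 0.0, -0.001]
force: [-2.5, 0.5, -0.6]
finger_gap: 0.697
gripper_force: 26.0
plate slope tool x,y, z0: [-0.1682 -0.0015  0.0208] 19940 tcp [ 0.4947 -0.1907  0.1302] F [-2.5  0.5 -0.6]
scene catch 1 32 [0.0791 0.1039 0.1066] 0.078
scene catch -1 25 [0.0792 0.1042 0.1068] 0.078
scene clip 1 17 [0.0871 0.1134 0.1161] -0.0682
scene clip -1 6 [0.1087 0.1131 0.1155] -0.069
scene tongue 1 23 [0.0794 0.1034 0.1048] 0.0584
scene tongue -1 17 [0.1009 0.1027 0.1046] 0.0581
scene lidedge -x 1 32 [0.0858 0.0924 0.1216] -0.0505
scene lidedge -x -1 0  
scene catchedge 1 39 [0.0756 0.0953 0.1053] 0.0795
scene catchedge -1 30 [0.0777 0.0952 0.1056] 0.0794
```

View pics/s_c.png

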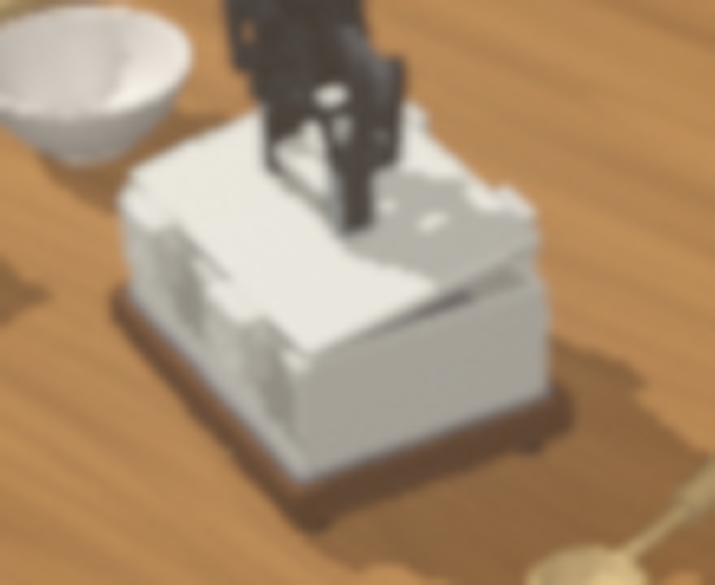

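Converted, 0.002 m / 0.6 = 0.0033, 0.001 m / 0.6 = 0.0017.

```bash
python3 -m pendant '{"segments":[[0.0008, 0, 0.0017, 0, 0.6], [0.0008, 0, 0.0033, 0, 0.6], [0.0008, 0, 0.0033, 0, 0.6]]}'; python3 tilt.py; python3 -m pendant '{"segments":[[0, 0, 0.0017, 0, 0.6], [0, 0, 0.0033, 0, 0.6], [0, 0, 0.0033, 0, 0.6]]}'; python3 tilt.py
```

```text
t: 13.45
tcp_pos: [0.4947, -0.1907, 0.1281]
tool_rot: [0.144, 0.99, 0.0, -0.0]
force: [-1.4, 0.6, -0.8]
finger_gap: 0.692
gripper_force: 26.0
plate slope tool x,y, z0: [-0.1683 -0.0013  0.0208] 19930 tcp [ 0.4947 -0.1907  0.1281] F [-1.4  0.6 -0.8]
t: 13.8
tcp_pos: [0.4943, -0.1905, 0.1265]
tool_rot: [0.144, 0.99, 0.0, -0.0]
force: [-4.0, 1.2, 2.7]
finger_gap: 0.696
gripper_force: 26.5
plate slope tool x,y, z0: [-0.1488 -0.001   0.0207] 19916 tcp [ 0.4943 -0.1905  0.1265] F [-4.   1.2  2.7]
```

Converted, 0.003 m / 0.6 = 0.005, 0.002 m / 0.6 = 0.0033.

```bash
python3 -m pendant '{"segments":[[0.0012, 0, 0.0017, 0, 0.6], [0.002, 0, 0.0033, 0, 0.6], [0.0028, 0, 0.005, 0, 0.6], [0.0028, 0, 0.005, 0, 0.6]]}'; python3 tilt.py
```

```text
t: 14.25
tcp_pos: [0.4934, -0.1903, 0.1235]
tool_rot: [0.144, 0.99, 0.0, 0.0]
force: [-4.8, 1.8, 5.1]
finger_gap: 0.699
gripper_force: 26.8
plate slope tool x,y, z0: [-0.1091 -0.0011  0.0204] 19997 tcp [ 0.4934 -0.1903  0.1235] F [-4.8  1.8  5.1]
```

Converted, -0.13 m / 0.6 = -0.2167, -0.1 m / 0.6 = -0.1667.

```bash
python3 -m pendant '{"segments":[[0, 0, 0, 0, 1], [0, 0, 0, 0, 1], [0, 0, 0, 0, 1], [0, 0, -0.05, 0, 1], [0, 0, -0.1, 0, 1], [0, 0, -0.1667, 0, 1], [0, 0, -0.2167, 0, 1], [0, 0, -0.2167, 0, 1], [0, 0, -0.2167, 0, 1]]}'
python3 - <<'E'
from h import *
from station import sense,eyes
s=sense();d=eyes.snapshot("wrist");d["pos"]=s["tcp_pos"];d["rot"]=s["tool_rot"];np.savez("w4.npz",**d)
cv2.imwrite("pics/w4.png",d["pixels"][:,:,::-1])
E
python3 tubz.py d
```

```text
t: 15.2
tcp_pos: [0.4935, -0.1905, 0.2538]
tool_rot: [0.144, 0.99, -0.0, 0.001]
force: [-0.5, -0.5, -0.5]
finger_gap: 0.996
gripper_force: 0.0
top catch 1 0  
top catch -1 0  
top clip 1 0  
top clip -1 0  
top tongue 1 0  
top tongue -1 0  
top lidedge -x 1 0  
top lidedge -x -1 12 [0.0826 0.1051 0.1112] -0.0503
top catchedge 1 1 [0.1044 0.1044 0.1044] 0.0796
top catchedge -1 0  
scene catch 1 27 [0.0779 0.1053 0.1085] 0.078
scene catch -1 34 [0.0758 0.1001 0.1073] 0.078
scene clip 1 17 [0.1051 0.1124 0.1158] -0.067
scene clip -1 11 [0.105  0.1132 0.1143] -0.0671
scene tongue 1 22 [0.0976 0.1001 0.1026] 0.0581
scene tongue -1 15 [0.0988 0.1004 0.1017] 0.0583
scene lidedge -x 1 30 [0.0836 0.1021 0.1117] -0.05
scene lidedge -x -1 13 [0.1104 0.1121 0.1135] -0.0503
scene catchedge 1 36 [0.0772 0.094  0.1066] 0.0798
scene catchedge -1 36 [0.0777 0.0955 0.1064] 0.079
```

View pics/w4.png

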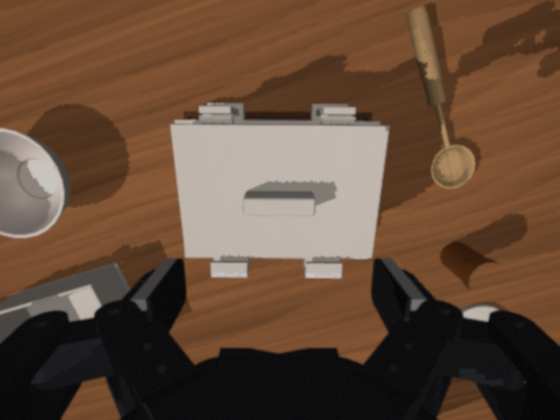

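```bash
cat > pt.py <<'E'
from h import *
import sys
x,y,z=map(float,sys.argv[1:4])
c,s=np.cos(-.294),np.sin(-.294)
go(.4876+c*x-s*y,-.1882+s*x+c*y,z,-.289)
E
python3 pt.py -.039 .052 .145
```

```text
shift [0.0435 0.0523 0.107 ]
turn -0.0009
```

Converted, 0.107 m / 0.6 = 0.1783, 0.1 m / 0.6 = 0.1667.

```bash
python3 -m pendant '{"segments":[[0.0333, 0.0417, 0.05, 0, 0], [0.0717, 0.0867, 0.1, 0, 0], [0.0725, 0.0872, 0.1333, 0, 0], [0.0725, 0.0872, 0.1667, 0, 0], [0.0725, 0.0872, 0.1783, 0, 0], [0.0725, 0.0872, 0.1783, 0, 0], [0.0725, 0.0872, 0.1783, 0, 0]]}'; python3 pt.py -.039 .052 .145;  python3 -m pendant '{"segments":[[0, 0, 0.005, 0, 0], [0, 0, 0.01, 0, 0], [0, 0, 0.015, 0, 0], [0, 0, 0.0183, 0, 0], [0, 0, 0.0183, 0, 0]]}'; python3 -m pendant '{"segments":[[0, 0, 0.0017, 0, 0], [0, 0, 0.0033, 0, 0], [0, 0, 0.0033, 0, 0]]}'
```

```text
t: 16.05
tcp_pos: [0.4667, -0.1281, 0.1463]
tool_rot: [0.145, 0.99, 0.0, -0.0]
force: [0.0, -0.0, -0.4]
finger_gap: -0.003
gripper_force: 0.0
shift [0.0016 0.0005 0.0013]
turn -0.0011
t: 16.55
tcp_pos: [0.4663, -0.1277, 0.1351]
tool_rot: [0.144, 0.99, 0.0, -0.0]
force: [0.4, 0.6, -0.2]
finger_gap: 0.001
gripper_force: 0.0
t: 16.85
tcp_pos: [0.4664, -0.1277, 0.1332]
tool_rot: [0.144, 0.99, 0.0, -0.0]
force: [-0.1, -0.7, -0.5]
finger_gap: -0.004
gripper_force: 0.0
```

Converted, 0.003 m / 0.6 = 0.005, 0.002 m / 0.6 = 0.0033.

```bash
for i in 1; do :; done; python3 -m pendant '{"segments":[[0, 0, 0.0017, 0, 0], [0, 0, 0.0033, 0, 0], [0, 0, 0.005, 0, 0], [0, 0, 0.005, 0, 0]]}' | grep -E "pos|force"; python3 -m pendant '{"segments":[[0, 0, 0.0017, 0, 0], [0, 0, 0.0033, 0, 0], [0, 0, 0.0033, 0, 0]]}'| grep -E "pos|force"; python3 -m pendant '{"segments":[[0, 0, 0.0017, 0, 0], [0, 0, 0.0017, 0, 0]]}'| grep -E "pos|force"; python3 -m pendant '{"segments":[[0, 0, 0.0017, 0, 0], [0, 0, 0.0017, 0, 0]]}'| grep -E "pos|force"
```

```text
tcp_pos: [0.4665, -0.1278, 0.1304]
force: [-0.5, 0.2, 2.5]
gripper_force: 1.3
tcp_pos: [0.4664, -0.1276, 0.1286]
force: [-0.8, 0.9, 5.2]
gripper_force: 2.7
tcp_pos: [0.4664, -0.1276, 0.1277]
force: [-1.3, 1.3, 7.0]
gripper_force: 3.2
tcp_pos: [0.4663, -0.1275, 0.1268]
force: [-0.7, 1.5, 7.1]
gripper_force: 3.6
```

Converted, 0.001 m / 0.6 = 0.0017.

```bash
python3 -m pendant '{"segments":[[0, 0, 0.0017, 0, 0], [0, 0, 0.0017, 0, 0]]}' | grep -E "pos|force:"; python3 -m pendant '{"segments":[[0, 0, 0.0017, 0, 0], [0, 0, 0.0017, 0, 0]]}'| grep -E "pos|force:"; python3 -m pendant '{"segments":[[0, 0, 0.0017, 0, 0], [0, 0, 0.0017, 0, 0]]}'| grep -E "pos|force:"; python3 -m pendant '{"segments":[[0, 0, 0.0017, 0, 0], [0, 0, 0.0017, 0, 0]]}'| grep -E "pos|force:"
```

```text
tcp_pos: [0.4662, -0.1275, 0.1259]
force: [-1.5, 0.9, 8.4]
gripper_force: 4.0
tcp_pos: [0.4662, -0.1275, 0.1252]
force: [-2.3, 1.3, 11.8]
gripper_force: 5.6
tcp_pos: [0.4661, -0.1275, 0.1236]
force: [-1.4, 0.6, 6.3]
gripper_force: 3.0
tcp_pos: [0.466, -0.1275, 0.1228]
force: [-1.9, 1.7, 7.8]
gripper_force: 4.0
```

```bash
python3 -m pendant '{"segments":[[0, 0, 0.0017, 0, 0], [0, 0, 0.0017, 0, 0]]}' | grep -E "pos|force:"; python3 -m pendant '{"segments":[[0, 0, 0.0017, 0, 0], [0, 0, 0.0017, 0, 0]]}'| grep -E "pos|force:"; python3 -m pendant '{"segments":[[0, 0, 0.0017, 0, 0], [0, 0, 0.0017, 0, 0]]}'| grep -E "pos|force:"
```

```text
tcp_pos: [0.4664, -0.1277, 0.1214]
force: [-0.0, -0.1, -0.5]
gripper_force: 0.0
tcp_pos: [0.4664, -0.1278, 0.12]
force: [0.5, 0.1, -0.4]
gripper_force: 0.0
tcp_pos: [0.4664, -0.1278, 0.1192]
force: [-0.4, 0.1, 1.7]
gripper_force: 0.4
```

Converted, 0.001 m / 0.6 = 0.0017.

```bash
python3 -m pendant '{"segments":[[0, 0, 0.0017, 0, 0], [0, 0, 0.0017, 0, 0]]}'| grep -E "pos|force:"; python3 -m pendant '{"segments":[[0, 0, -0.0333, 0, 0], [0, 0, -0.0667, 0, 0], [0, -0.0667, -0.075, 0, 0], [0, -0.1333, -0.075, 0, 0], [0, -0.1733, -0.075, 0, 0], [0, -0.1733, -0.0667, 0, 0], [0, -0.1733, -0.05, 0, 0], [0, -0.1733, -0.0333, 0, 0], [0, -0.1733, -0.025, 0, 0], [0, -0.1733, -0.025, 0, 0], [0, -0.1733, -0.025, 0, 0]]}'| grep -E "pos|force:"; python3 pt.py -.039 -.052 .130;python3 tubz.py e|grep lide
```

```text
tcp_pos: [0.4664, -0.1278, 0.1187]
force: [-0.3, -0.1, 6.4]
gripper_force: 3.0
tcp_pos: [0.4368, -0.2267, 0.133]
force: [1.1, -0.4, -0.7]
gripper_force: 0.0
shift [ 0.0016 -0.0004  0.003 ]
turn 0.0004
top lidedge -x 1 0  
top lidedge -x -1 0  
scene lidedge -x 1 23 [0.0776 0.0968 0.0982] -0.0504
scene lidedge -x -1 1 [0.0983 0.0983 0.0983] -0.0592
```

Left solid on the rim at TCP z ≈ 0.119. Now the right side.

Converted, 0.006 m / 0.6 = 0.01, 0.004 m / 0.6 = 0.0067.

```bash
python3 -m pendant '{"segments":[[0, 0, 0.0033, 0, 0], [0, 0, 0.0067, 0, 0], [0, 0, 0.01, 0, 0], [0, 0, 0.01, 0, 0]]}' | grep -E "pos|force:"; python3 -m pendant '{"segments":[[0, 0, 0.0017, 0, 0], [0, 0, 0.0033, 0, 0], [0, 0, 0.0033, 0, 0]]}'| grep -E "pos|force:"; python3 -m pendant '{"segments":[[0, 0, 0.0017, 0, 0], [0, 0, 0.0033, 0, 0], [0, 0, 0.0033, 0, 0]]}'| grep -E "pos|force:"; python3 -m pendant '{"segments":[[0, 0, 0.0017, 0, 0], [0, 0, 0.0017, 0, 0]]}'| grep -E "pos|force:"
```

```text
tcp_pos: [0.4365, -0.2274, 0.1271]
force: [-0.6, 0.9, -0.2]
gripper_force: 0.0
tcp_pos: [0.4366, -0.2274, 0.1252]
force: [0.6, -0.4, 0.9]
gripper_force: 0.0
tcp_pos: [0.4366, -0.2274, 0.1232]
force: [-0.4, 0.6, -0.7]
gripper_force: 0.0
tcp_pos: [0.4367, -0.2274, 0.1222]
force: [0.3, -0.1, -0.4]
gripper_force: 0.0
```

Converted, 0.001 m / 0.6 = 0.0017.

```bash
python3 -m pendant '{"segments":[[0, 0, 0.0017, 0, 0], [0, 0, 0.0017, 0, 0]]}' | grep -E "pos|force:"; python3 -m pendant '{"segments":[[0, 0, 0.0017, 0, 0], [0, 0, 0.0017, 0, 0]]}'| grep -E "pos|force:"; python3 -m pendant '{"segments":[[0, 0, 0.0017, 0, 0], [0, 0, 0.0017, 0, 0]]}'| grep -E "pos|force:"; python3 -m pendant '{"segments":[[0, 0, 0.0008, 0, 0], [0, 0, 0.0008, 0, 0]]}'| grep -E "pos|force:"
```

```text
tcp_pos: [0.4367, -0.2275, 0.1214]
force: [0.3, 0.2, 1.8]
gripper_force: 0.6
tcp_pos: [0.4367, -0.2275, 0.1204]
force: [-1.0, -0.6, 1.6]
gripper_force: 0.9
tcp_pos: [0.4366, -0.2273, 0.1191]
force: [0.4, 0.1, -0.1]
gripper_force: 0.0
tcp_pos: [0.4367, -0.2273, 0.1186]
force: [0.0, -0.3, 0.7]
gripper_force: 0.0
```

Converted, 0.0005 m / 0.6 = 0.0008.

```bash
python3 -m pendant '{"segments":[[0, 0, 0.0008, 0, 0], [0, 0, 0.0008, 0, 0]]}' | grep -E "pos|force:"; python3 -m pendant '{"segments":[[0, 0, 0.0008, 0, 0], [0, 0, 0.0008, 0, 0]]}'| grep -E "pos|force:"; python3 -m pendant '{"segments":[[0, 0, -0.05, 0, 0], [0, 0.0333, -0.1167, 0, 0], [0, 0.0833, -0.1833, 0, 0], [0, 0.0833, -0.225, 0, 0], [0, 0.0833, -0.225, 0, 0], [0, 0.0833, -0.225, 0, 0]]}'| grep -E "pos|force:"
python3 - <<'E'
from h import *
from station import sense,eyes
s=sense();d=eyes.snapshot("wrist");d["pos"]=s["tcp_pos"];d["rot"]=s["tool_rot"];np.savez("w5.npz",**d)
im=d["pixels"][:,:,::-1];cv2.imwrite("pics/w5.png",im)
c=cloud(d);yaw=-.294;A=np.array([[np.cos(yaw),np.sin(yaw)],[-np.sin(yaw),np.cos(yaw)]])
q=(c[:,:2]-[.4876,-.1882])@A.T
for x,y in [(-.036,.05),(-.036,-.05),(.04,.05),(.04,-.05),(-.055,.05),(-.055,-.05),(-.063,.05),(-.063,-.05),(-.068,.05),(-.068,-.05),(.072,.045),(.072,-.045)]:
    m=(np.hypot(q[:,0]-x,q[:,1]-y)<.003)&(c[:,2]>.05);print(x,y,m.sum(),np.median(c[m,2]).round(4) if m.any() else "")
E
```

```text
tcp_pos: [0.4367, -0.2274, 0.1182]
force: [-0.8, -0.6, 0.8]
gripper_force: 0.0
tcp_pos: [0.4367, -0.2274, 0.118]
force: [-0.4, -0.3, 2.0]
gripper_force: 1.2
tcp_pos: [0.451, -0.1794, 0.253]
force: [-0.3, 0.0, -1.0]
gripper_force: 0.0
-0.036 0.05 32 0.0958
-0.036 -0.05 31 0.0959
0.04 0.05 25 0.0959
0.04 -0.05 24 0.0958
-0.055 0.05 59 0.0969
-0.055 -0.05 35 0.0959
-0.063 0.05 27 0.1089
-0.063 -0.05 28 0.1081
-0.068 0.05 39 0.1119
-0.068 -0.05 40 0.1121
0.072 0.045 0 
0.072 -0.045 0
```

View pics/w5.png

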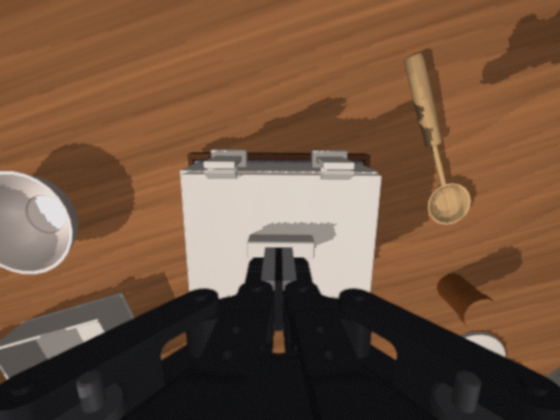

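Picture: lid is flat (0.096 m at all four points) and both clip noses lie over its edge, at about (222,168) and (335,170). The arm is clear.

```bash
python3 -c "
from station import job
print(job.sign_off())"
```

```text
the job is handed in; nothing more can be done
None
```

The tub is closed and the job is handed in (no verdict came back). Both tongues are hooked under the catches, both clips have snapped over the edge and the lid lies flat. The highest pressing force I read was about 12 N, and nothing else on the counter was touched.

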